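# Close the punch-dome case: flap down, then cover

### The job

Shut the open grey case of punch domes on the bench without picking anything up: just pushing with the fingers, first fold the upright inner metal flap down flat over the two domes, then swing the hinged cover over and gently press it fully shut, and leave it shut. Do not lift or displace the steel domes, and leave the wedge, grinding cone and felt pad where they are.

Things in the scene. Friction and masses are not known exactly. Their poses are not given: they have to be found in the camera images.
- case: Grey open-topped tool case, fixed to the bench. Outer 168 (its x) x 145 (its y) mm, rim 100 mm above the bench, walls 4 mm. Origin: centre of its underside, at bench height. Both hinge axes run along its x. Cover hinged on the +y wall (left, seen from the robot at yaw 0), flap on the -y wall. Yaw varies from -1.1 (cover hinge on the far side) to 0.35 rad.
- flap (a joint): Angle of the inner flap in rad: 0 = folded flat over the domes (pointing to the case's +y), pi/2 = upright, 1.75 at most; starts at 1.45 to 1.7. A friction hinge holds it wherever it is left (about 1 N at its free edge moves it). Flat, it clears the domes by 8 mm; its top is then 80 mm above the bench, 20 mm below the rim. It must be down before the cover comes over.
- flap_hinge (a point): Middle of the flap's hinge axis: in the case frame x 0, y -63.5, z 77 mm. The flap is a plain aluminium plate, 80 mm along the hinge, 100 mm from hinge to free edge, 5 mm thick (mid-plane through the hinge axis), with a rolled 8 mm free edge.
- flap_edge (a point): Middle of the flap's free edge, 100 mm from its hinge (about 177 mm above the bench while it stands upright).
- cover (a joint): Angle of the cover in rad: 0 = shut on the rim (pointing to the case's -y), pi/2 = upright, 2.0 at most = leaning back outwards; starts at 1.65 to 1.95. A stiff friction hinge holds it wherever it is left (1 to 4 N near its free edge moves it): it does not fall shut and must be pushed all the way.
- cover_hinge (a point): Middle of the cover's hinge axis: in the case frame x 0, y +72.5, z 100.5 mm. The cover is a grey pan, 168 mm along the hinge, 145 mm from hinge to free edge, 18 mm deep: the hinge lies in the plane of its open rim, its outer face 18 mm from there (the top when shut, 118.5 mm above the bench).
- cover_edge (a point): Middle of the cover's free edge on its outer face: 145 mm from the hinge axis along the cover and 18 mm outward from it (the top edge when shut). About 245 mm above the bench when upright.
- dome_a: The larger polished steel punch dome, 66 mm across and 50 mm tall, loose in a shallow ribbed pocket inside the case. Origin: centre of its underside, 16 mm above the bench. Not to be handled.
- dome_b: The smaller polished steel punch dome, 58 mm across and 45 mm tall, loose in the pocket beside the other (which pocket holds which dome varies). Origin: centre of its underside. Not to be handled.
- wedge: Bystander: loose small green angle wedge, 42 x 64 x 22 mm, on the bench to the left or right of the case. Origin: centre of its underside.
- cone: Bystander: loose reddish abrasive grinding cone, 38 mm across, 42 mm tall, standing to the left or right of the case. Origin: centre of its underside.
- felt_pad: Bystander: loose felt rubbing pad with a blue base and grey top, 63 x 102 x 21 mm, on the bench to the left of the case. Origin: centre of its underside.

How it is judged:
On the way, in this order (a step that is already met when the one before it is completed fails the run):
1. the flap is folded down flat while the cover is still up (value of joint flap below 0.12 rad and value of joint cover above 1 rad), for 0.2 s.
2. the cover is shut over the folded flap (value of joint flap below 0.12 rad and value of joint cover below 0.04 rad), for 0.2 s.
At the end, for the whole second after the job is handed in: The flap lies flat (within 0.12 rad), the cover is fully shut over it (within 0.04 rad, 6 mm at its edge) and at rest, both domes still sit upright in their pockets (within 20 mm of where they stood, tilt under 0.2 rad), and the wedge, cone and pad are within 30 mm of where they stood (all of step 2 and velocity of joint cover between -0.05 and 0.05 rad/s and distance of each of dome_a, dome_b from where it was at the start of the episode below 0.02 m and angle between each of dome_a, dome_b's own z axis and vertical below 0.2 rad and distance of each of wedge, cone, felt_pad from where it was at the start of the episode below 0.03 m); the robot touches nothing.
It fails at once if the cover is swung down before the flap is folded (value of joint cover below 1 rad and value of joint flap above 0.5 rad).
It fails at once if a dome is lifted, shoved or tipped (not (distance of dome_a from where it was at the start of the episode below 0.02 m) or not (angle between dome_a's own z axis and vertical below 0.2 rad) or not (distance of dome_b from where it was at the start of the episode below 0.02 m) or not (angle between dome_b's own z axis and vertical below 0.2 rad)).
It fails at once if a bystander is lifted or shoved (distance of any of wedge, cone, felt_pad from where it was at the start of the episode above 0.03 m).
It fails at once if the case, flap or cover is pressed with more than 45 N (contact force between any of the fingers, the arm and case above 45 N).
It also fails if it takes over 58 s, if anything falls off the work surface, if the arm or the gripper's body presses on something with over 40 N, if the wrist force passes 120 N, or if a joint passes its speed limit or range.

### The arm

A 6-joint arm with a two-finger parallel gripper is mounted at the origin on a cart in front of the work surface, level with it; the furniture and walls round the work are solid. World frame = base frame: x ahead of the robot, y to its left, z up, the work surface at z = 0. Lengths are in m, angles in rad, forces in N, time in s.
With the tool pointing down it reaches from about 0.35 to 0.975 m from the base axis. Payload 4.9 kg.
Tool frame: the origin (TCP) lies between the finger pads; the fingertips stand 22 mm ahead of it and the grasp point (between the pads) lies 3 mm ahead of it; z points along the fingers, y is the line along which they close (so a half turn about z gives the same grasp; the last joint's range is limited). The gripper opens to 85 mm and grips with 20 to 120 N. Pads are 22 mm wide; open, the fingers measure 114 mm over their backs; the gripper's body (76 mm by 85 mm) begins 54 mm behind the grasp point. The pads swing forward as they close: fully open they stand 13 mm farther back than shut.
Start: joints at [-1.428, 0.053, 1.613, -0, 1.476, -0.119], TCP at [0.162, -0.604, 0.253] pointing down, gripper open.
Joint ranges: [-3.01, 3.01], [-1.01, 2.22], [0.06, 2.58], [-1.02, 4.17], [0.09, 2.62], [-3.14, 3.14]. Speed limits (rad/s): [2.57, 2.57, 3.14, 3.14, 3.14, 3.14].

### API

Orientations are given as a unit quaternion [w, x, y, z].
In Python, from plant import state, grab_frame, get_calibration, job_done, recognise, regions_of gives the robot as it stands.
- The arm moves only by the tool apply_moves, never from a script. Its argument "targets" is a list of rows, each an object with "translation": the shift along the tool's x, y, z normalised to -1 to 1, where 1 is 100 mm, a list of three; "twist": the turn about the tool's z normalised to -1 to 1, where 1 is 0.1 rad; "hand": the opening, from 0 (shut) to 1 (fully open). A call has 1 to 8 rows; each row shifts and turns the commanded pose from where the row before left it, along the tool's axes as they then stand; what a row does not reach is not made up. A row lasts 1/10 s, in which the tool goes at most 50 mm and 8.59 degrees, less where a joint would pass 70% of its speed; a pose out of reach is approached as far as the arm can. A call with a number of a shift or a turn outside -1 to 1 is refused whole. A call with a gripper value outside its range is refused whole. The fingers move at their own pace and stop on an object; the grip force is fixed at half the most. Time passes only in rows, so rows that do not move let the fingers close. It gives the time, the measured TCP pose, the force, the opening and the grip force at its end, in the units of the state.
- state(): the state, without advancing time (a new reading comes with each control period).
- grab_frame(name): name is "scene" or "top"; returns the picture (420x560x3 uint8, red, green, blue); there is no depth.
- get_calibration(name): a dict with "camera_matrix" (3x3 intrinsics, pixels), "pose" (4x4, takes a point from camera to world coordinates). Camera axes: x right, y up, looking along -z (the intrinsics and any distortion apply to the point x, -y, -z); pixel columns grow to the right and rows downward; lengths in m; the calibration is good to about 2 mm. A picture is of the moment at which its call begins. get_calibration takes no time and is no camera call.
- job_done(): hands the job in; it is judged then, once.
Trained networks look in the newest picture that a camera, given by its name, has taken for a name from the list of things; names that differ only in an ending like _2 or _b are one class to them, and where a whole thing is asked for, a point or a joint stands for the part that bears it (a point fixed in the world has none). Each returns a list of dicts, best first, with "score" (0 to 1); they miss things now and then, are a little off and sometimes report something else, mostly with a low value. They report only what shows in the picture. A call takes as long as a camera call.
- recognise(camera, query): "point" ([x, y, z] in m, in world coordinates, good to about 4 mm: the middle of the surface that is visible of it).
- regions_of(camera, query): "pixels" (420x560 bool, what is visible of it).
The state is a dict: "time": time; "joint_pos": joint angles; "joint_vel": joint speeds; "joint_efforts": joint torques, N m; "tool_pos": TCP position; "tool_rot": TCP orientation; "contact_force": force on the tool from outside, world axes, zero at the start; "ft_torque": the same for the moment, N m; "gripper_width": opening from 0.0 (shut) to 1.0 (fully open); "grasp_force": force on a finger pad.
Only numpy, scipy, OpenCV 4.12 (cv2) and the standard library are available. Lean on these libraries where they do the work, as an engineer would, in place of code of your own. Each camera call takes 0.05 s, during which the arm holds its last target. There are 200 camera calls.

## Working session

There is one attempt and no reset: what is moved stays moved. The work goes in short steps, Python scripts to look and compute and a tool call to move; the robot and the scene stay as the last step left them, time stands still between calls to the robot, and variables do not carry over. Pictures are saved under pics/ and viewed, at most 10 in all, crops included, and the job is handed in when it is done.

Besides the shell and the picture viewer there is one more tool, called after "Emit:" as name([rows], argument=value, ...), one row to a line, values as JSON. apply_moves: Moves the arm, as the interface text tells. Its arguments: {"type":"object","properties":{"targets":{"type":"array"}},"required":["targets"]}

```bash
mkdir -p pics; ls
python3 - <<'E'
from plant import *
import cv2,numpy as np
for c in ("scene","top"):
    im=grab_frame(c); cv2.imwrite(f"pics/{c}0.png",im[:,:,::-1])
    k=get_calibration(c); print(c,np.round(k["camera_matrix"],1).tolist(),np.round(k["pose"],3).tolist())
    for q in ("case","flap_edge","flap_hinge","cover_edge","cover_hinge","flap","cover","dome_a","wedge","cone","felt_pad"):
        print(c,q,[(np.round(d["point"],3).tolist(),round(d["score"],2)) for d in recognise(c,q)[:2]])
s=state();print(s)
E
```

```text
pics
scene [[516.1, 0.0, 283.5], [0.0, 516.1, 202.2], [0.0, 0.0, 1.0]] [[0.791, 0.323, -0.52, -0.26], [-0.612, 0.435, -0.661, -1.208], [0.013, 0.841, 0.541, 0.908], [0.0, 0.0, 0.0, 1.0]]
scene case [([0.547, -0.318, 0.101], 0.71)]
scene flap_edge [([0.516, -0.347, 0.135], 0.95), ([0.617, -0.208, 0.144], 0.49)]
scene flap_hinge [([0.514, -0.35, 0.138], 0.94)]
scene cover_edge [([0.616, -0.208, 0.15], 0.8)]
scene cover_hinge [([0.612, -0.209, 0.146], 0.6)]
scene flap [([0.516, -0.35, 0.14], 0.56)]
scene cover [([0.614, -0.211, 0.143], 0.87)]
scene dome_a [([0.499, -0.278, 0.062], 0.56)]
scene wedge [([0.452, -0.045, 0.013], 0.57)]
scene cone [([0.446, -0.54, 0.023], 0.76)]
scene felt_pad [([0.437, 0.09, 0.02], 0.78)]
top [[391.6, 0.0, 281.8], [0.0, 391.6, 202.1], [0.0, 0.0, 1.0]] [[-0.029, 0.994, -0.101, 0.448], [-0.999, -0.027, 0.024, -0.212], [0.022, 0.101, 0.995, 0.942], [0.0, 0.0, 0.0, 1.0]]
top case [([0.563, -0.238, 0.103], 0.83)]
top flap_edge [([0.516, -0.343, 0.172], 0.56)]
top flap_hinge [([0.51, -0.341, 0.178], 0.53), ([0.443, 0.095, 0.022], 0.25)]
top cover_edge [([0.581, -
[... 458 characters left out ...]
1.42799122e+00,  5.26703665e-02,  1.61290239e+00,  6.54070721e-06,
        1.47599888e+00, -1.19006845e-01]), 'joint_vel': array([ 4.25748483e-04,  8.06151225e-04, -4.28790477e-05, -9.47405625e-04,
       -3.72880266e-04, -7.48521126e-04]), 'joint_efforts': array([-1.07950607e-03, -3.93690276e+01, -3.70460343e+01, -1.82851272e-04,
        6.18131962e-04,  1.18136302e-05]), 'tool_pos': array([ 0.16176458, -0.60368267,  0.25332053]), 'tool_rot': array([1.04690743e-05, 9.91444082e-01, 1.30532112e-01, 3.38048249e-06]), 'contact_force': array([-0.41995039, -0.08470465, -0.38545873]), 'ft_torque': array([0.01482434, 0.03499297, 0.01795728]), 'grasp_force': 0.0, 'gripper_width': 0.9976556287498528}
```

View pics/scene0.png

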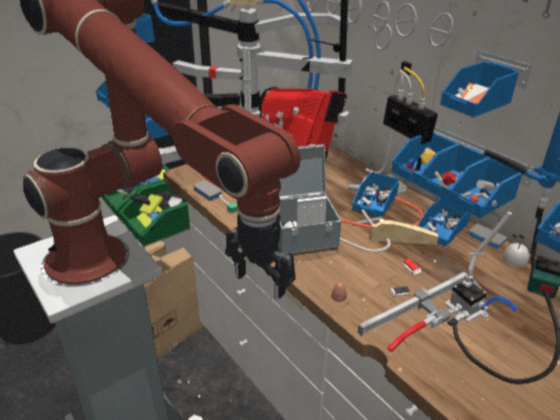

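View pics/top0.png

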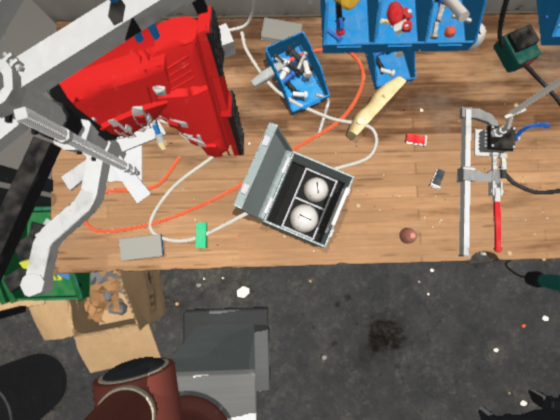

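The case sits mid-bench: about (300,195) in top and (310,215) in scene, with the cover up on the left and the flap upright on the right. I'll enlarge it to pick corners.

Run:
```python
import cv2,numpy as np
t=cv2.imread("pics/top0.png")[110:260,225:365]; s=cv2.imread("pics/scene0.png")[140:260,260:350]
a=cv2.resize(t,None,fx=4,fy=4,interpolation=cv2.INTER_CUBIC)
cv2.imwrite("pics/crop_t.png",a)
cv2.imwrite("pics/crop_s.png",cv2.resize(s,None,fx=5,fy=5,interpolation=cv2.INTER_CUBIC))
```

```text
(no output)
```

View pics/crop_t.png

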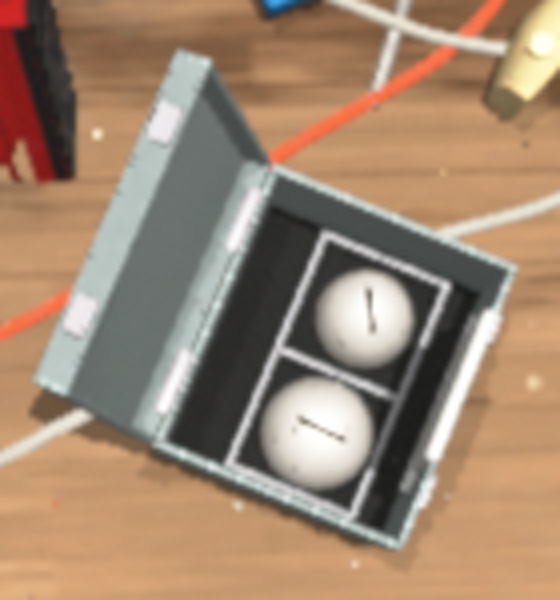

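View pics/crop_s.png

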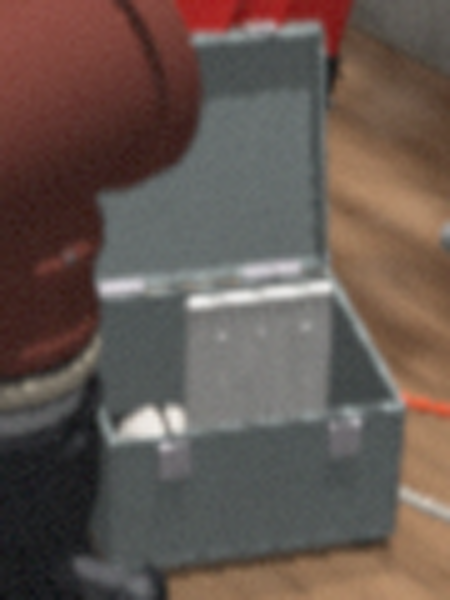

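```bash
cat > geo.py <<'E'
import numpy as np
from scipy.optimize import least_squares
from plant import get_calibration
def proj(cam,P):
    k=get_calibration(cam);T=np.linalg.inv(k["pose"]);p=P@T[:3,:3].T+T[:3,3]
    p=p*[1,-1,-1];q=p@k["camera_matrix"].T;return q[:,:2]/q[:,2:]
def R(y): return np.array([[np.cos(y),-np.sin(y),0],[np.sin(y),np.cos(y),0],[0,0,1]])
def flap(x,r,t,n=0): # r along the plate, n offset to outside/top
    return [x,-.0635+r*np.cos(t)-n*np.sin(t),.077+r*np.sin(t)+n*np.cos(t)]
def cover(x,r,t,n=0):
    return [x,.0725-r*np.cos(t)+n*np.sin(t),.1005+r*np.sin(t)+n*np.cos(t)]
def world(X,P): return np.array(P)@R(X[2]).T+[X[0],X[1],0]
E
python3 - <<'E'
from geo import *
top=np.array([(158,440),(398,547),(514,268),(270,172),(38,380),(180,50),(75,392),(213,65),(493,314),(424,464)],float)
top=(top+.5)/4-.5+[225,110]
sc=np.array([(402,405),(330,285),(390,545),(322,27),(190,300),(331,288)],float)
sc=(sc+.5)/5-.5+[260,140]
def res(X):
    f,c=X[3:5]; a=.084;b=.0725
    T=world(X,[(-a,b,.1),(-a,-b,.1),(a,-b,.1),(a,b,.1),cover(-a,.145,c,.018),cover(a,.145,c,.018),cover(-a,.145,c),cover(a,.145,c),flap(.04,.1,f),flap(-.04,.1,f)])
    S=world(X,[(a,-b,.1),(a,b,.1),(a,-b,0),cover(a,.145,c),flap(-.04,.1,f),flap(.04,.1,f)])
    return np.vstack([proj("top",T)-top,proj("scene",S)-sc]).ravel()
r=least_squares(res,[.535,-.285,-.33,1.55,1.8],loss="soft_l1")
print(np.round(r.x,4));print(np.round(res(r.x).reshape(-1,2),1).tolist())
X=r.x
for n,p in dict(fh=(0,-.0635,.077),fe=flap(0,.1,X[3]),ch=(0,.0725,.1005),ce=cover(0,.145,X[4],.018)).items(): print(n,np.round(world(X,[p])[0],3))
E
```

```text
[ 0.5398 -0.2896 -0.4335  1.5452  1.812 ]
[[-2.3, 1.2], [-0.1, 1.2], [0.3, -0.3], [0.2, -2.2], [-1.1, 0.7], [0.3, 0.0], [-1.6, 1.4], [0.8, -0.7], [-0.3, -0.4], [1.6, -0.7], [0.8, 0.2], [-0.1, -3.0], [0.7, 1.0], [0.8, 0.7], [-0.8, 0.3], [0.0, -0.6]]
fh [ 0.513 -0.347  0.077]
fe [ 0.514 -0.345  0.177]
ch [ 0.57  -0.224  0.1  ]
ce [ 0.592 -0.176  0.237]
```

Fit residuals are about 1–2 px: case at (0.540, -0.290), yaw -0.43, flap 1.55, cover 1.81, with heights matching the given ones. First I turn the tool so tool x = case +y and tool y = case +x, and close the fingers.

Emit:
apply_moves([
  {"translation": [0, 0, -0.05], "twist": -1, "hand": 0},
  {"translation": [0, 0, -0.05], "twist": -1, "hand": 0},
  {"translation": [0, 0, -0.05], "twist": -1, "hand": 0},
  {"translation": [0, 0, 0], "twist": -1, "hand": 0},
  {"translation": [0, 0, 0], "twist": -1, "hand": 0},
  {"translation": [0, 0, 0], "twist": -1, "hand": 0},
  {"translation": [0, 0, 0], "twist": -1, "hand": 0},
  {"translation": [0, 0, 0], "twist": -1, "hand": 0},
])

```text
time: 2.0
tool_pos: [0.1617, -0.6037, 0.2683]
tool_rot: [-0.0, 0.861, 0.508, 0.0]
contact_force: [0.0, -0.1, 0.0]
gripper_width: 0.0
grasp_force: 0.0
```

```bash
cat > now.py <<'E'
from geo import *
from plant import *
X=np.array([.5398,-.2896,-.4335])
def now():
    s=state();w,x,y,z=s["tool_rot"];h=np.arctan2(2*(x*y+w*z),1-2*(y*y+z*z))
    p=R(X[2]).T@(s["tool_pos"]-[X[0],X[1],0])
    f=R(X[2]).T@s["contact_force"]
    print("t",round(s["time"],2),"case mm x,y,tip z",np.round((p-[0,0,.022])*1e3,1),"heading err",round(h-(X[2]+np.pi/2),4),"F case",np.round(f,1),"w",round(s["gripper_width"],2),"q",np.round(s["joint_pos"],2))
if __name__=="__main__": now()
E
python3 now.py
python3 - <<'E'
from geo import *
# red thing: triangulate guess: scene ray to z=0 and top ray
for c,px in (("scene",(329,162)),("scene",(333,100)),("top",(243,155))):
    k=get_calibration(c);d=np.linalg.inv(k["camera_matrix"])@[px[0],px[1],1];d=k["pose"][:3,:3]@(d*[1,-1,-1]);o=k["pose"][:3,3]
    print(c,px,[np.round(o+d*(z-o[2])/d[2],3).tolist() for z in (0,.1,.2,.3)])
E
```

```text
t 2.0 case mm x,y,tip z [-211.2 -443.8  246.3] heading err -0.0714 F case [ 0. -0.  0.] w 0.0 q [-1.43  0.04  1.6   0.    1.5  -0.92]
scene (329, 162) [[0.917, 0.017, 0.0], [0.788, -0.118, 0.1], [0.658, -0.253, 0.2], [0.528, -0.388, 0.3]]
scene (333, 100) [[1.345, 0.464, 0.0], [1.168, 0.28, 0.1], [0.991, 0.096, 0.2], [0.815, -0.088, 0.3]]
top (243, 155) [[0.662, -0.144, 0.0], [0.639, -0.151, 0.1], [0.616, -0.158, 0.2], [0.594, -0.165, 0.3]]
```

Run:
```python
from geo import *
import cv2
im=cv2.imread("pics/scene0.png")
k=get_calibration("top")
for px in ((241,152),(236,130),(228,80),(210,20),(225,150)):
    d=np.linalg.inv(k["camera_matrix"])@[px[0],px[1],1];d=k["pose"][:3,:3]@(d*[1,-1,-1]);o=k["pose"][:3,3]
    for z in (0,.05,.1,.15,.2,.25,.3,.35,.4):
        P=o+d*(z-o[2])/d[2];q=proj("scene",P[None])[0];u,v=np.round(q).astype(int)
        print(px,z,np.round(P,2)[:2],(u,v),im[v,u,::-1] if 0<=u<560 and 0<=v<420 else '')
```

```text
(241, 152) 0 [ 0.67 -0.14] (np.int64(304), np.int64(202)) [119 119 117]
(241, 152) 0.05 [ 0.66 -0.14] (np.int64(303), np.int64(190)) [102 110 109]
(241, 152) 0.1 [ 0.65 -0.15] (np.int64(301), np.int64(178)) [102 109 110]
(241, 152) 0.15 [ 0.63 -0.15] (np.int64(300), np.int64(166)) [ 96 103 101]
(241, 152) 0.2 [ 0.62 -0.15] (np.int64(298), np.int64(153)) [90 50 45]
(241, 152) 0.25 [ 0.61 -0.16] (np.int64(296), np.int64(139)) [157  32  31]
(241, 152) 0.3 [ 0.6  -0.16] (np.int64(294), np.int64(125)) [161  39  39]
(241, 152) 0.35 [ 0.59 -0.17] (np.int64(292), np.int64(109)) [140  39  38]
(241, 152) 0.4 [ 0.58 -0.17] (np.int64(290), np.int64(94)) [220  51  49]
(236, 130) 0 [ 0.72 -0.13] (np.int64(315), np.int64(195)) [127 128 131]
(236, 130) 0.05 [ 0.71 -0.13] (np.int64(313), np.int64(184)) [100 107 106]
(236, 130) 0.1 [ 0.7  -0.14] (np.int64(311), np.int64(172)) [102 110 108]
(236, 130) 0.15 [ 0.68 -0.14] (np.int64(309), np.int64(160)) [100 108 106]
(236, 130) 0.2 [ 0.67 -0.15] (np.int64(307), np.int64(148)) [107 113 114]
(236, 130) 0.25 [ 0.65 -0.15] (np.int64(305), np.int64(134)) [166 
[... 1490 characters left out ...]
64(334), np.int64(75)) [108 107 106]
(225, 150) 0 [ 0.68 -0.1 ] (np.int64(298), np.int64(196)) [136 137 133]
(225, 150) 0.05 [ 0.66 -0.11] (np.int64(297), np.int64(185)) [100 107 107]
(225, 150) 0.1 [ 0.65 -0.11] (np.int64(296), np.int64(173)) [100 104 106]
(225, 150) 0.15 [ 0.64 -0.12] (np.int64(294), np.int64(161)) [71 39 34]
(225, 150) 0.2 [ 0.63 -0.12] (np.int64(293), np.int64(149)) [109  63  57]
(225, 150) 0.25 [ 0.61 -0.13] (np.int64(291), np.int64(135)) [143  80  74]
(225, 150) 0.3 [ 0.6  -0.14] (np.int64(290), np.int64(121)) [117  23  27]
(225, 150) 0.35 [ 0.59 -0.14] (np.int64(288), np.int64(106)) [158  36  35]
(225, 150) 0.4 [ 0.58 -0.15] (np.int64(286), np.int64(91)) [172  37  36]
```

Emit:
apply_moves([
  {"translation": [0.2, 0.2, 0], "twist": -0.7, "hand": 0},
  {"translation": [0.4, 0.3, 0], "twist": 0, "hand": 0},
  {"translation": [0.4, 0.3, 0], "twist": 0, "hand": 0},
  {"translation": [0.4, 0.3, 0], "twist": 0, "hand": 0},
  {"translation": [0.4, 0.3, 0], "twist": 0, "hand": 0},
  {"translation": [0.4, 0.3, 0], "twist": 0, "hand": 0},
  {"translation": [0.4, 0.3, 0], "twist": 0, "hand": 0},
  {"translation": [0.4, 0.1, 0], "twist": 0, "hand": 0},
])

```text
time: 2.8
tool_pos: [0.4824, -0.4222, 0.2682]
tool_rot: [0.0, 0.844, 0.537, 0.0]
contact_force: [-0.6, -0.4, 1.2]
gripper_width: 0.0
grasp_force: 0.0
```

```bash
python3 now.py
```

```text
t 2.8 case mm x,y,tip z [   3.6 -144.4  246.2] heading err -0.0045 F case [-0.3 -0.6  1.2] w 0.0 q [-0.84  0.08  1.56  0.    1.5  -0.4 ]
```

Run:
```python
import cv2,numpy as np
from plant import grab_frame
cv2.imwrite("pics/scene1.png",grab_frame("scene")[:,:,::-1])
t=cv2.imread("pics/top0.png")[0:200,50:260]; s=cv2.imread("pics/scene1.png")[60:260,230:420]
z=lambda a:cv2.resize(a,(400,int(a.shape[0]*400/a.shape[1])),interpolation=cv2.INTER_CUBIC)[:380]
cv2.imwrite("pics/red.png",np.hstack([z(t),z(s)]))
```

```text
(no output)
```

View pics/red.png

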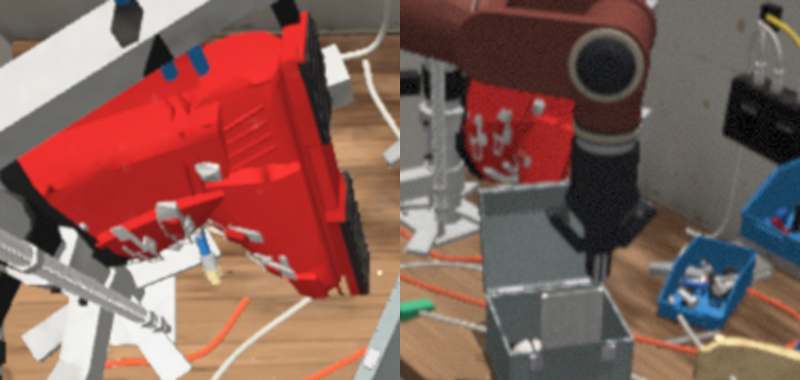

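Left (top view): a tall red machine with silver clamps on its front, lower corner near px (243,155). Right (scene): it stands behind the cover at px (263–311, 100–146). I check its height by two-view matching of clamps, since the finger has to go behind the cover.

Run:
```python
from geo import *
k=get_calibration("top")
def tri(a,b):
    r=[]
    for c,px in (("top",a),("scene",b)):
        k=get_calibration(c);d=np.linalg.inv(k["camera_matrix"])@[px[0],px[1],1];d=k["pose"][:3,:3]@(d*[1,-1,-1]);r.append((k["pose"][:3,3],d/np.linalg.norm(d)))
    A=sum(np.eye(3)-np.outer(d,d) for o,d in r);B=sum((np.eye(3)-np.outer(d,d))@o for o,d in r)
    P=np.linalg.solve(A,B);return np.round(P,3),round(sum(np.linalg.norm((np.eye(3)-np.outer(d,d))@(P-o)) for o,d in r)*1e3,1)
tops=[(113,128),(137,113),(158,89),(181,126),(197,139),(241,153),(212,155)]
scs=[(268,124),(280,120),(295.7,110),(280,140),(311,146)]
for a in tops: print(a,[ (b,*tri(a,b)) for b in scs if tri(a,b)[1]<25])
```

```text
(113, 128) [((268, 124), array([0.684, 0.092, 0.187]), np.float64(12.8))]
(137, 113) [((280, 120), array([0.7  , 0.038, 0.217]), np.float64(3.6)), ((280, 140), array([0.73 , 0.072, 0.122]), np.float64(1.6))]
(158, 89) [((295.7, 110), array([ 0.725, -0.014,  0.263]), np.float64(0.4))]
(181, 126) [((280, 120), array([ 0.648, -0.049,  0.262]), np.float64(20.9))]
(197, 139) [((280, 120), array([ 0.621, -0.081,  0.281]), np.float64(17.0)), ((280, 140), array([ 0.639, -0.065,  0.203]), np.float64(24.0))]
(241, 153) [((295.7, 110), array([ 0.59 , -0.169,  0.348]), np.float64(10.5))]
(212, 155) [((280, 120), array([ 0.592, -0.111,  0.298]), np.float64(8.3)), ((280, 140), array([ 0.606, -0.099,  0.225]), np.float64(14.1))]
```

The machine is about 0.26–0.35 m tall with its corner near (0.60, -0.15), so later I'll push the cover with one open finger, keeping the gripper on the robot side. Flap first.

Emit:
apply_moves([
  {"translation": [0.08, 0, 0.3], "twist": 0, "hand": 0},
  {"translation": [0.08, 0, 0.35], "twist": 0, "hand": 0},
  {"translation": [0.09, -0.04, 0.3], "twist": 0, "hand": 0},
  {"translation": [0.15, 0, 0], "twist": 0, "hand": 0},
  {"translation": [0.12, 0, 0], "twist": 0, "hand": 0},
  {"translation": [0.1, 0, 0], "twist": 0, "hand": 0},
  {"translation": [0.1, 0, -0.04], "twist": 0, "hand": 0},
  {"translation": [0.1, 0, -0.02], "twist": 0, "hand": 0},
])

```text
time: 3.65
tool_pos: [0.5123, -0.3476, 0.1818]
tool_rot: [0.002, 0.844, 0.536, 0.0]
contact_force: [-0.3, -1.3, -0.6]
gripper_width: -0.001
grasp_force: 0.5
```

```bash
python3 now.py
```

```text
t 3.65 case mm x,y,tip z [ -0.6 -64.1 159.8] heading err -0.0054 F case [ 0.3 -1.3 -0.6] w -0.0 q [-0.72  0.09  1.7  -0.    1.35 -0.28]
```

Emit:
apply_moves([
  {"translation": [0.08, 0, 0], "twist": 0, "hand": 0},
  {"translation": [0.08, 0, 0], "twist": 0, "hand": 0},
  {"translation": [0.08, 0, 0.03], "twist": 0, "hand": 0},
  {"translation": [0.08, 0, 0.05], "twist": 0, "hand": 0},
  {"translation": [0.06, 0, 0.05], "twist": 0, "hand": 0},
  {"translation": [0.06, 0, 0.06], "twist": 0, "hand": 0},
  {"translation": [0.06, 0, 0.07], "twist": 0, "hand": 0},
  {"translation": [0.05, 0, 0.07], "twist": 0, "hand": 0},
])

```text
time: 4.45
tool_pos: [0.5347, -0.297, 0.1454]
tool_rot: [-0.0, 0.844, 0.536, 0.0]
contact_force: [0.8, -0.2, 0.8]
gripper_width: -0.002
grasp_force: 0.4
```

```bash
python3 now.py
python3 - <<'E'
import cv2,numpy as np
from plant import grab_frame
t=grab_frame("top")[110:260,225:365,::-1]; s=grab_frame("scene")[130:260,240:360,::-1]
z=lambda a:cv2.resize(a,(400,428),interpolation=cv2.INTER_CUBIC)
cv2.imwrite("pics/f1.png",np.hstack([z(t),z(s)]))
E
```

```text
t 4.45 case mm x,y,tip z [ -1.6  -8.8 123.4] heading err -0.0055 F case [0.8 0.1 0.8] w -0.0 q [-0.63  0.11  1.74  0.    1.29 -0.19]
```

View pics/f1.png

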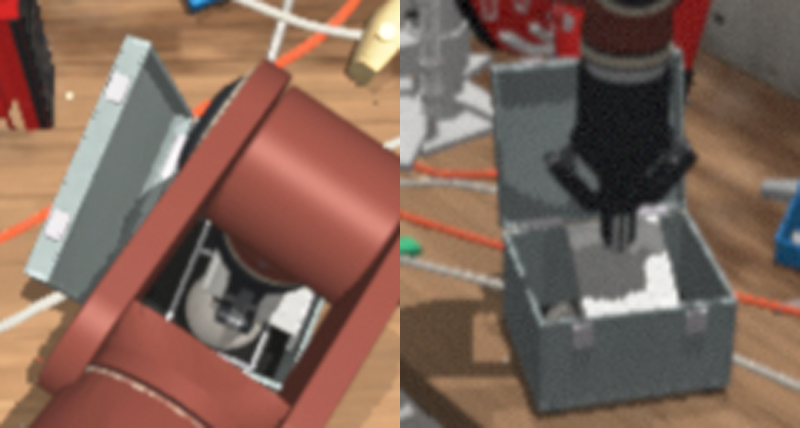

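The picture shows the fingers on the flap, folded to about 35° (scene half, px (620,260)), with the cover untouched. I continue the arc down.

Emit:
apply_moves([
  {"translation": [0.04, 0, 0.07], "twist": 0, "hand": 0},
  {"translation": [0.04, 0, 0.07], "twist": 0, "hand": 0},
  {"translation": [0.03, 0, 0.07], "twist": 0, "hand": 0},
  {"translation": [0.02, 0, 0.07], "twist": 0, "hand": 0},
  {"translation": [0.01, 0, 0.06], "twist": 0, "hand": 0},
  {"translation": [0, 0, 0.04], "twist": 0, "hand": 0},
  {"translation": [0, 0, 0.02], "twist": 0, "hand": 0},
  {"translation": [0, 0, 0], "twist": 0, "hand": 0},
])

```text
time: 5.35
tool_pos: [0.5402, -0.2848, 0.1058]
tool_rot: [-0.0, 0.844, 0.536, -0.0]
contact_force: [0.0, 0.5, -0.5]
gripper_width: 0.0
grasp_force: 0.0
```

```bash
python3 now.py
```

```text
t 5.35 case mm x,y,tip z [-1.7  4.5 83.8] heading err -0.0056 F case [-0.2  0.5 -0.5] w 0.0 q [-0.61  0.15  1.76 -0.    1.23 -0.17]
```

Emit:
apply_moves([
  {"translation": [0, 0, 0.02], "twist": 0, "hand": 0},
  {"translation": [0, 0, 0.015], "twist": 0, "hand": 0},
  {"translation": [0, 0, 0], "twist": 0, "hand": 0},
])

```text
time: 5.65
tool_pos: [0.5405, -0.285, 0.1027]
tool_rot: [0.0, 0.844, 0.536, -0.0]
contact_force: [-0.4, 0.5, -0.3]
gripper_width: 0.001
grasp_force: 0.0
```

```bash
python3 now.py
```

```text
t 5.65 case mm x,y,tip z [-1.3  4.5 80.7] heading err -0.0056 F case [-0.6  0.2 -0.3] w 0.0 q [-0.61  0.16  1.76 -0.    1.22 -0.17]
```

Emit:
apply_moves([
  {"translation": [0, 0, 0.015], "twist": 0, "hand": 0},
  {"translation": [0, 0, 0.01], "twist": 0, "hand": 0},
  {"translation": [0, 0, 0], "twist": 0, "hand": 0},
])

```text
time: 5.95
tool_pos: [0.5407, -0.285, 0.1015]
tool_rot: [0.0, 0.844, 0.536, -0.0]
contact_force: [-2.5, 1.0, 4.4]
gripper_width: -0.0
grasp_force: 2.9
```

```bash
python3 now.py
```

```text
t 5.95 case mm x,y,tip z [-1.1  4.5 79.5] heading err -0.0054 F case [-2.7 -0.2  4.4] w -0.0 q [-0.61  0.16  1.76 -0.    1.22 -0.17]
```

The flap is flat: contact was felt at tip height 79.5 mm, exactly its nominal top. Now I go up, open and move towards the robot side.

Emit:
apply_moves([
  {"translation": [0, 0, -0.2], "twist": 0, "hand": 0},
  {"translation": [0, 0, -0.4], "twist": 0, "hand": 0},
  {"translation": [0, 0, -0.4], "twist": 0, "hand": 0},
  {"translation": [0, 0, -0.4], "twist": 0, "hand": 0.3},
  {"translation": [0, -0.2, -0.4], "twist": 0, "hand": 1},
  {"translation": [0, -0.4, -0.2], "twist": 0, "hand": 1},
  {"translation": [0, -0.4, 0], "twist": 0, "hand": 1},
  {"translation": [0, -0.1, 0], "twist": 0, "hand": 1},
])

```text
time: 6.75
tool_pos: [0.4391, -0.2371, 0.3012]
tool_rot: [0.001, 0.844, 0.536, 0.0]
contact_force: [0.6, 0.7, -0.2]
gripper_width: 0.844
grasp_force: 0.0
```

```bash
python3 now.py
python3 - <<'E'
import cv2,numpy as np
from plant import grab_frame
t=grab_frame("top")[60:300,140:380,::-1]; s=grab_frame("scene")[60:260,200:400,::-1]
z=lambda a:cv2.resize(a,(400,400),interpolation=cv2.INTER_CUBIC)
cv2.imwrite("pics/f2.png",np.hstack([z(t),z(s)]))
E
```

```text
t 6.75 case mm x,y,tip z [-113.4    5.3  279.2] heading err -0.0057 F case [ 0.2  0.9 -0.2] w 0.84 q [-0.64 -0.28  1.84 -0.    1.58 -0.21]
```

View pics/f2.png

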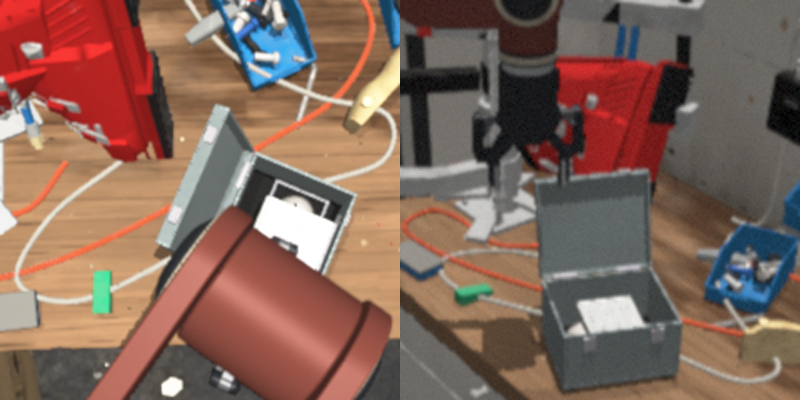

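The flap lies white and flat over the domes (scene half, (610,315)) and the cover is still up. I move past the cover above its edge and descend behind it.

Emit:
apply_moves([
  {"translation": [0.4, 0, 0], "twist": 0, "hand": 1},
  {"translation": [0.4, 0, 0], "twist": 0, "hand": 1},
  {"translation": [0.4, 0, 0], "twist": 0, "hand": 1},
  {"translation": [0.4, 0, 0], "twist": 0, "hand": 1},
  {"translation": [0.1, 0.05, 0], "twist": 0, "hand": 1},
  {"translation": [0, 0, 0.25], "twist": 0, "hand": 1},
  {"translation": [0, 0, 0], "twist": 0, "hand": 1},
])

```text
time: 7.55
tool_pos: [0.5171, -0.0861, 0.2711]
tool_rot: [-0.003, 0.844, 0.536, -0.002]
contact_force: [-0.5, -0.7, -1.2]
gripper_width: 0.997
grasp_force: 0.0
```

```bash
python3 now.py
python3 - <<'E'
import cv2,numpy as np
from plant import grab_frame
t=grab_frame("top")[60:300,140:380,::-1]; s=grab_frame("scene")[60:260,200:400,::-1]
z=lambda a:cv2.resize(a,(400,400),interpolation=cv2.INTER_CUBIC)
cv2.imwrite("pics/f3.png",np.hstack([z(t),z(s)]))
E
```

```text
t 7.55 case mm x,y,tip z [-106.1  175.2  249.1] heading err -0.0048 F case [-0.1 -0.8 -1.2] w 1.0 q [-0.31 -0.2   1.82 -0.    1.53  0.13]
```

View pics/f3.png

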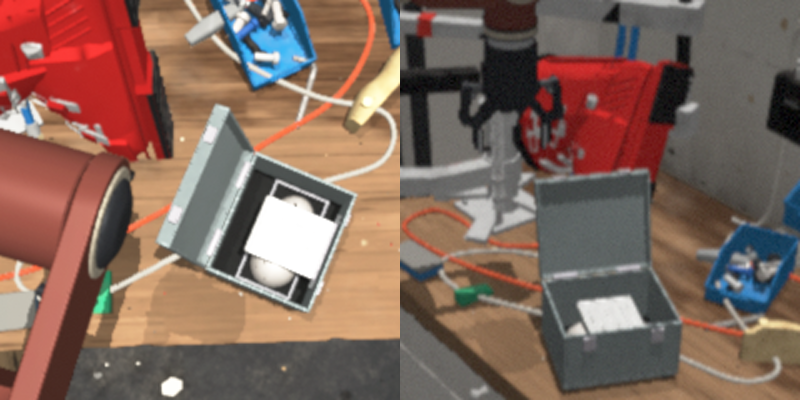

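Emit:
apply_moves([
  {"translation": [0, 0, 0.3], "twist": 0, "hand": 1},
  {"translation": [0, 0, 0.27], "twist": 0, "hand": 1},
  {"translation": [-0.1, 0, 0], "twist": 0, "hand": 1},
  {"translation": [-0.1, 0, 0], "twist": 0, "hand": 1},
  {"translation": [-0.06, 0, 0], "twist": 0, "hand": 1},
  {"translation": [-0.06, 0, 0], "twist": 0, "hand": 1},
  {"translation": [-0.06, 0, 0], "twist": 0, "hand": 1},
  {"translation": [-0.06, 0, 0], "twist": 0, "hand": 1},
])

```text
time: 8.45
tool_pos: [0.5002, -0.1264, 0.2204]
tool_rot: [0.001, 0.844, 0.536, 0.002]
contact_force: [1.9, 4.0, 4.0]
gripper_width: 0.998
grasp_force: 2.3
```

```bash
python3 now.py
```

```text
t 8.45 case mm x,y,tip z [-104.5  131.5  198.4] heading err -0.0049 F case [0.  4.4 4. ] w 1.0 q [-0.39 -0.19  1.9   0.    1.43  0.05]
```

Emit:
apply_moves([
  {"translation": [-0.08, 0, 0.02], "twist": 0, "hand": 1},
  {"translation": [-0.08, 0, 0], "twist": 0, "hand": 1},
  {"translation": [-0.08, 0, 0], "twist": 0, "hand": 1},
  {"translation": [-0.08, 0, 0], "twist": 0, "hand": 1},
  {"translation": [-0.08, 0, 0], "twist": 0, "hand": 1},
  {"translation": [-0.08, 0, 0], "twist": 0, "hand": 1},
  {"translation": [-0.08, 0, 0], "twist": 0, "hand": 1},
])

```text
time: 9.15
tool_pos: [0.475, -0.1776, 0.2163]
tool_rot: [0.0, 0.844, 0.536, 0.0]
contact_force: [2.9, 2.2, 1.4]
gripper_width: 1.002
grasp_force: 1.7
```

```bash
python3 now.py
```

```text
t 9.15 case mm x,y,tip z [-105.9   74.4  194.3] heading err -0.0056 F case [1.7 3.2 1.4] w 1.0 q [-0.5  -0.21  1.92 -0.    1.43 -0.07]
```

Emit:
apply_moves([
  {"translation": [-0.08, 0, 0], "twist": 0, "hand": 1},
  {"translation": [-0.08, 0, 0.01], "twist": 0, "hand": 1},
  {"translation": [-0.08, 0, 0.02], "twist": 0, "hand": 1},
  {"translation": [-0.08, 0, 0.03], "twist": 0, "hand": 1},
  {"translation": [-0.08, 0, 0.04], "twist": 0, "hand": 1},
  {"translation": [-0.08, 0, 0.05], "twist": 0, "hand": 1},
  {"translation": [-0.07, 0, 0.06], "twist": 0, "hand": 1},
])

```text
time: 9.85
tool_pos: [0.4516, -0.2279, 0.1956]
tool_rot: [0.001, 0.844, 0.536, -0.0]
contact_force: [0.2, 0.9, 2.7]
gripper_width: 0.998
grasp_force: 1.3
```

```bash
python3 now.py
```

```text
t 9.85 case mm x,y,tip z [-105.9   18.9  173.6] heading err -0.0061 F case [-0.2  0.9  2.7] w 1.0 q [-0.61 -0.2   1.95 -0.    1.39 -0.17]
```

Emit:
apply_moves([
  {"translation": [-0.07, 0, 0.06], "twist": 0, "hand": 1},
  {"translation": [-0.07, 0, 0.07], "twist": 0, "hand": 1},
  {"translation": [-0.06, 0, 0.07], "twist": 0, "hand": 1},
  {"translation": [-0.05, 0, 0.07], "twist": 0, "hand": 1},
  {"translation": [-0.05, 0, 0.07], "twist": 0, "hand": 1},
  {"translation": [-0.04, 0, 0.07], "twist": 0, "hand": 1},
  {"translation": [-0.03, 0, 0.07], "twist": 0, "hand": 1},
  {"translation": [0, 0, 0.03], "twist": 0, "hand": 1},
])

```text
time: 10.65
tool_pos: [0.4353, -0.2601, 0.1429]
tool_rot: [-0.001, 0.844, 0.536, -0.001]
contact_force: [-0.7, -0.8, 1.8]
gripper_width: 1.003
grasp_force: 0.8
```

```bash
python3 now.py
```

```text
t 10.65 case mm x,y,tip z [-107.2  -17.1  120.9] heading err -0.0059 F case [-0.3 -1.   1.8] w 1.0 q [-0.69 -0.14  1.99 -0.    1.29 -0.25]
```

Emit:
apply_moves([
  {"translation": [-0.08, 0, 0.03], "twist": 0, "hand": 1},
  {"translation": [-0.08, 0, 0.03], "twist": 0, "hand": 1},
  {"translation": [-0.08, 0, 0.03], "twist": 0, "hand": 1},
  {"translation": [0, 0, 0.03], "twist": 0, "hand": 1},
  {"translation": [0, 0, 0.02], "twist": 0, "hand": 1},
  {"translation": [0, 0, 0], "twist": 0, "hand": 1},
])

```text
time: 11.25
tool_pos: [0.4257, -0.2819, 0.13]
tool_rot: [-0.0, 0.844, 0.536, -0.0]
contact_force: [1.4, 0.0, 0.2]
gripper_width: 1.005
grasp_force: 0.0
```

```bash
python3 now.py
```

```text
t 11.25 case mm x,y,tip z [-106.8  -40.9  108. ] heading err -0.0057 F case [1.2 0.6 0.2] w 1.01 q [-0.73 -0.11  1.99 -0.    1.27 -0.29]
```

Emit:
apply_moves([
  {"translation": [0, 0, 0.02], "twist": 0, "hand": 1},
  {"translation": [0, 0, 0.015], "twist": 0, "hand": 1},
  {"translation": [0, 0, 0], "twist": 0, "hand": 1},
])

```text
time: 11.55
tool_pos: [0.426, -0.2819, 0.1273]
tool_rot: [0.0, 0.844, 0.536, -0.0]
contact_force: [-1.8, 0.7, 3.7]
gripper_width: 1.001
grasp_force: 1.9
```

```bash
python3 now.py
```

```text
t 11.55 case mm x,y,tip z [-106.4  -40.8  105.3] heading err -0.0052 F case [-1.9 -0.1  3.7] w 1.0 q [-0.73 -0.11  1.99 -0.    1.26 -0.29]
```

Emit:
apply_moves([
  {"translation": [0, 0, 0.015], "twist": 0, "hand": 1},
  {"translation": [0, 0, 0.01], "twist": 0, "hand": 1},
  {"translation": [0, 0, 0], "twist": 0, "hand": 1},
])

```text
time: 11.85
tool_pos: [0.4262, -0.2821, 0.1271]
tool_rot: [0.0, 0.844, 0.536, -0.0]
contact_force: [-8.9, 6.0, 16.0]
gripper_width: 0.998
grasp_force: 8.2
```

```bash
python3 now.py
```

```text
t 11.85 case mm x,y,tip z [-106.3  -40.9  105.1] heading err -0.0049 F case [-10.6   1.6  16. ] w 1.0 q [-0.73 -0.11  1.99 -0.    1.26 -0.29]
```

Hard stop felt at the shut height, 16 N. I back off and check.

Emit:
apply_moves([
  {"translation": [0, 0, -0.05], "twist": 0, "hand": 1},
  {"translation": [0, 0, -0.3], "twist": 0, "hand": 1},
  {"translation": [0, 0, -0.4], "twist": 0, "hand": 1},
  {"translation": [-0.3, -0.1, -0.4], "twist": 0, "hand": 1},
  {"translation": [-0.4, -0.2, 0], "twist": 0, "hand": 1},
  {"translation": [-0.4, -0.2, 0], "twist": 0, "hand": 1},
  {"translation": [-0.4, -0.2, 0], "twist": 0, "hand": 1},
  {"translation": [0, 0, 0], "twist": 0, "hand": 1},
])

```text
time: 12.65
tool_pos: [0.2961, -0.3897, 0.2382]
tool_rot: [-0.0, 0.846, 0.534, -0.001]
contact_force: [0.4, -0.0, -0.0]
gripper_width: 1.005
grasp_force: 0.0
```

```bash
python3 now.py
python3 - <<'E'
import cv2,numpy as np
from plant import grab_frame
t=grab_frame("top")[60:300,140:420,::-1]; s=grab_frame("scene")[100:300,200:400,::-1]
z=lambda a:cv2.resize(a,(400,400),interpolation=cv2.INTER_CUBIC)
cv2.imwrite("pics/f4.png",np.hstack([z(t),z(s)]))
E
```

```text
t 12.65 case mm x,y,tip z [-179.1 -193.2  216.2] heading err -0.0116 F case [ 0.3  0.1 -0. ] w 1.01 q [-1.07 -0.27  1.94 -0.    1.48 -0.63]
```

View pics/f4.png

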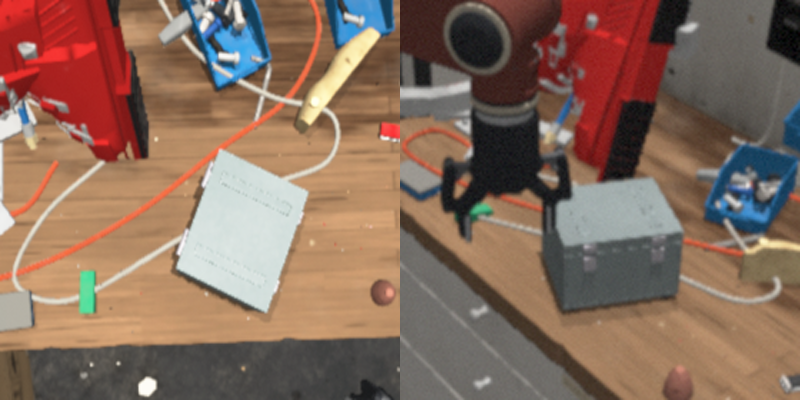

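The cover is fully shut with no gap at the rim (scene half, (610,240)). The wedge, pad and cone are in place and the robot is clear.

```bash
python3 -c "
from plant import job_done
print(job_done())"
```

```text
the job is handed in; nothing more can be done
None
```

I folded the flap flat over the domes and pressed the cover fully shut on it, then handed the job in at about 13 s; the final picture shows no gap at the rim and the wedge, cone and pad in place, though the domes are now hidden and no verdict came back.

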